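# Feed the die one pitch with the hand wheel

### The job

Bring the die under the dial gauge: with closed or open fingertips, push the hand wheel round clockwise (seen from above) by its upright handle through exactly one full turn and no further, so that the handle comes to rest in line with the index blade, where it started, then let go. Only push the handle, gently and without gripping it; do not push the carriage or the die by hand, and leave the other things on the bench where they are.

Things in the scene. Friction and masses are not known exactly. Their poses are not given: they have to be found in the camera images.
- feeder: grey die feeder fixed to the bench: a bed 440 x 120 x 30 mm along its own x, the hand wheel near one end, carriage and dial gauge (top 175 mm above the bench) at the other. Origin: on the hand wheel's vertical axis, at bench level; x points along the bed from wheel to carriage (bed from x = -130 to +310 mm).
- index (a point): tip of the index blade, an upright steel blade (22 mm long, pointing at the wheel's axis, 8 mm wide) on the bed just outside the wheel's rim, its middle 105 mm from the wheel's axis, its top (this point) 68 mm above the bench. It marks the direction in which the handle stands at the start and must stand at the end.
- hub (a point): centre of the hand wheel's hub, on its vertical axis, on the hub's top face 90 mm above the bench. The level aluminium wheel has three spokes and a round rim 16 mm thick, 166 mm across outside, rim top 86 mm above the bench. Nothing within 130 mm of the axis is higher than the hub except the handle.
- handle: upright black round handle, 22 mm in diameter (24 mm collar on its lowest 6 mm), 65 mm tall, spinning freely about its own axis on the rim at the end of a spoke, 75 mm from the wheel's axis; at the start beside the index blade. Origin: centre of its foot, 86 mm above the bench; top at 151 mm. Pushing it takes 2 to 4 N along the circle; the wheel stays where it is left.
- wheel (a joint): turn of the hand wheel, rad: 0 at the start, growing clockwise seen from above; 6.283 is one full turn. It can be turned on beyond one turn and also backwards; there is no stop or click.
- carriage: steel carriage 115 x 108 x 20 mm that slides along the feeder's x, top 54 mm above the bench, geared to the wheel: it moves 24 mm away from the wheel per full clockwise turn. Origin: centre of its underside, 200 mm from the wheel's axis at the start.
- nest (a point): centre of the carriage's top face, where the die rests between four short pins.
- die: loose round steel die, 70 mm in diameter, 22 mm thick, about 0.6 kg, resting on the carriage and carried by it. Origin: centre of its underside.
- plate: bystander: loose steel die plate 110 x 50 x 20 mm lying on the bench beside the feeder. Origin: centre of its underside.
- collar: bystander: loose dark steel ring 64 mm in diameter, 35 mm high, standing on the bench beside the feeder. Origin: centre of its underside.
- tin: bystander: loose plain metal tin 56 mm in diameter, 85 mm high, standing on the bench beside the feeder. Origin: centre of its underside.
Not all that is in view belongs to the job. Leave any red or yellow look-alike of the die alone.

How it is judged:
On the way, in this order (a step that is already met when the one before it is completed fails the run):
1. with the fingers at the handle, the wheel goes through the first part of the turn (value of joint wheel between 0.8 and 2.5 rad and (horizontal distance between the grasp point and handle below 0.075 m or contact force between any of the fingers, the arm and handle above 0.2 N)), for 0.03 s.
2. with the fingers at the handle, the wheel goes through the middle of the turn (value of joint wheel between 2.6 and 4.2 rad and (horizontal distance between the grasp point and handle below 0.075 m or contact force between any of the fingers, the arm and handle above 0.2 N)), for 0.03 s.
3. with the fingers at the handle, the wheel goes through the last part of the turn (value of joint wheel between 4.3 and 6.1 rad and (horizontal distance between the grasp point and handle below 0.075 m or contact force between any of the fingers, the arm and handle above 0.2 N)), for 0.03 s.
At the end, for the whole second after the job is handed in: The wheel rests one clockwise turn from its start within 0.15 rad (about 11 mm at the handle), the carriage has travelled 24 mm within 1.5 mm, the die lies within 8 mm of the nest's middle, and plate, collar and tin are within 20 mm of where they stood, the tin upright (value of joint wheel between 6.133 and 6.433 rad and velocity of joint wheel between -0.05 and 0.05 rad/s and x of nest in the frame of feeder between 0.2225 and 0.2255 m and distance between die and nest below 0.008 m and distance of each of plate, collar, tin from where it was at the start of the episode below 0.02 m and angle between tin's own z axis and vertical below 0.2 rad); the robot touches nothing.
It fails at once if the wheel is turned the wrong way by more than 0.35 rad (value of joint wheel below -0.35 rad).
It fails at once if the wheel is turned more than 0.35 rad beyond one turn (value of joint wheel above 6.633 rad).
It fails at once if the handle is gripped or forced: more than 35 N between fingers and handle (contact force between the fingers and handle above 35 N).
It fails at once if the robot pushes on the carriage or the die (over 3 N), or the die leaves its place on the carriage (contact force between the fingers and die above 3 N or contact force between the fingers and carriage above 3 N or distance between die and nest above 0.015 m).
It fails at once if the plate, the collar or the tin is lifted or shoved by more than 30 mm (distance of any of plate, collar, tin from where it was at the start of the episode above 0.03 m).
It also fails if it takes over 51 s, if anything falls off the work surface, if the arm or the gripper's body presses on something with over 40 N, if the wrist force passes 120 N, or if a joint passes its speed limit or range.

### The arm

A 7-joint arm with a two-finger parallel gripper is mounted at the origin on the work surface. World frame = base frame: x ahead of the robot, y to its left, z up, the work surface at z = 0. Lengths are in m, angles in rad, forces in N, time in s.
With the tool pointing down it reaches from about 0.4 to 0.925 m from the base axis. Payload 5.6 kg.
Tool frame: the origin (TCP) lies midway between the tips of the shut fingers; the grasp point (between the pads) lies 19 mm behind it; y points along the fingers, z is the direction in which the jaws open and shut, and the axes are right-handed (so a half turn about y gives the same grasp; the last joint's range is limited). The gripper opens to 85 mm and grips with 20 to 120 N. Pads are 22 mm wide; open, the fingers measure 114 mm over their backs; the gripper's body (76 mm by 85 mm) begins 54 mm behind the grasp point. The pads swing forward as they close: fully open they stand 13 mm farther back than shut.
Start: joints at [1.251, 0.468, -0.012, 1.603, 0.006, 1.071, -0.056], TCP at [0.178, -0.625, 0.231] pointing down, gripper open.
Joint ranges: [-2.53, 2.53], [-0.31, 2.02], [-1.57, 1.55], [0.28, 2.44], [-1.29, 4.43], [0.15, 1.84], [-2.92, 2.92]. Speed limits (rad/s): [2.57, 2.57, 3.14, 3.14, 3.14, 3.14, 3.14].

### API

Orientations are given as [roll, pitch, yaw] about the fixed x, y, z axes, in that order (R = Rz(yaw) Ry(pitch) Rx(roll)).
In Python, from plant import get_state, camera, robot gives the robot as it stands. The module is installed in compiled form; this text tells all that it offers.
- The arm moves only by the shell command python3 -m pendant 'ROWS' [FORCE]. ROWS is JSON, a list of rows, each a list of 7 numbers: the shift along the tool's x, y, z in cm, then the turn, a rotation vector about the tool's x, y, z in degrees, then the opening, from -1 (shut) to 1 (fully open). A call has 1 to 8 rows; each row is the pose to reach, as a shift and turn from the pose commanded when the call began, along the tool's axes at that moment; what a row does not reach only later rows make up. A row lasts 1/10 s, in which the tool goes at most 50 mm and 8.59 degrees, less where a joint would pass 70% of its speed; a pose out of reach is approached as far as the arm can. A call with a gripper value outside its range is refused whole. The fingers move at their own pace and stop on an object; FORCE is the grip in N (left out, the last holds). Time passes only in rows, so rows that repeat a pose let the fingers close. It gives the time, the measured TCP pose, the force and the opening at its end, in the units of the state.
- get_state(): the state, without advancing time (a new reading comes with each control period).
- camera(name): name is "scene" or "top" or "wrist"; returns a dict with "img" (480x640x3 uint8, blue, green, red), "fx", "fy", "cx", "cy" (pixels), "extrinsics" (4x4, takes a point from world to camera coordinates). Camera axes: x right, y up, looking along -z (the intrinsics and any distortion apply to the point x, -y, -z); pixel columns grow to the right and rows downward; lengths in m; the calibration is good to about 2 mm. A picture is of the moment at which its call begins. There is no depth.
- robot.hand_in(): hands the job in, once; it reports no verdict.
The state is a dict: "t": time; "joint_positions": joint angles; "qd": joint speeds; "joint_torque": joint torques, N m; "position": TCP position; "ee_rot": TCP orientation; "ft_force": force on the tool from outside, world axes, zero at the start; "wrist_torque": the same for the moment, N m; "finger_gap": finger opening in m.
Only numpy, scipy, OpenCV 4.12 (cv2) and the standard library are available. Lean on these libraries where they do the work, as an engineer would, in place of code of your own. Each camera call takes 0.05 s, during which the arm holds its last target.

## Working session

There is one attempt and no reset: what is moved stays moved. The work goes in short steps, Python scripts to look and compute and a shell command to move; the robot and the scene stay as the last step left them, time stands still between calls to the robot, and variables do not carry over. Pictures are saved under pics/ and viewed, and the job is handed in when it is done.

```bash
mkdir -p pics; python3 - <<'E'
from plant import get_state,camera
import cv2,numpy as np
s=get_state()
for k in s: print(k,np.round(s[k],4).tolist())
for n in ["scene","top","wrist"]:
    c=camera(n); cv2.imwrite(f"pics/{n}0.png",c["img"]); print(n,c["fx"],c["fy"],c["cx"],c["cy"],[k for k in c]); print(np.round(c["extrinsics"],4).tolist())
E
```

```text
t 0.0
joint_positions [1.251, 0.4684, -0.0116, 1.6037, 0.0059, 1.0714, -0.0563]
qd [0.0004, 0.0009, -0.0005, 0.0014, 0.0013, -0.0001, 0.0012]
joint_torque [-0.0, -53.2375, 0.0217, -25.1296, 0.0115, 0.0078, 0.0]
position [0.1774, -0.6247, 0.2303]
ee_rot [-1.5726, -0.0001, -2.865]
ft_force [-0.3235, 0.8497, -0.2764]
wrist_torque [-0.0115, -0.0432, 0.05]
finger_gap 0.0856
scene 568.2718931569856 568.2718931569856 311.2187993840839 235.80731644317285 ['img', 'fx', 'fy', 'cx', 'cy', 'extrinsics']
[[-0.5413, 0.8406, 0.019, 0.3053], [-0.6037, -0.4043, 0.6871, 0.2746], [0.5852, 0.3605, 0.7263, -1.5846], [0.0, 0.0, 0.0, 1.0]]
top 453.2621329289254 453.2621329289254 316.1557612047682 233.64832214743888 ['img', 'fx', 'fy', 'cx', 'cy', 'extrinsics']
[[0.0022, -0.9993, 0.0369, -0.0138], [0.9932, 0.0065, 0.1159, -0.5556], [-0.1161, 0.0364, 0.9926, -0.8466], [0.0, 0.0, 0.0, 1.0]]
wrist 368.12227148156006 368.12227148156006 312.38749295509535 243.69896394668532 ['img', 'fx', 'fy', 'cx', 'cy', 'extrinsics']
[[0.2727, -0.9621, -0.0013, -0.6496], [0.9223, 0.2618, -0.2844, 0.0367], [0.2739, 0.0763, 0.9587, -0.3793], [0.0, 0.0, 0.0, 1.0]]
```

View pics/scene0.png

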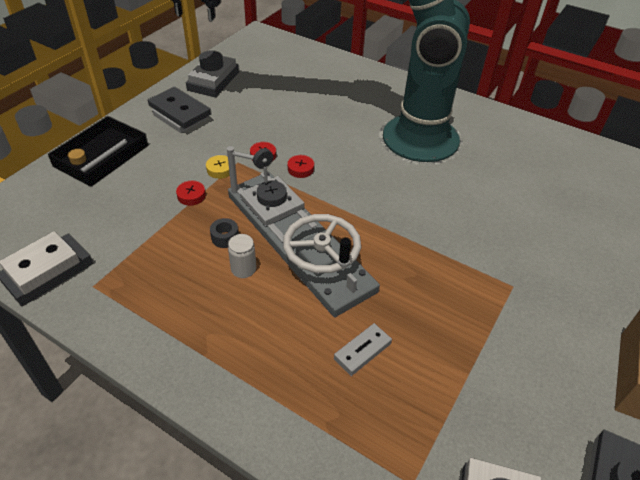

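View pics/top0.png

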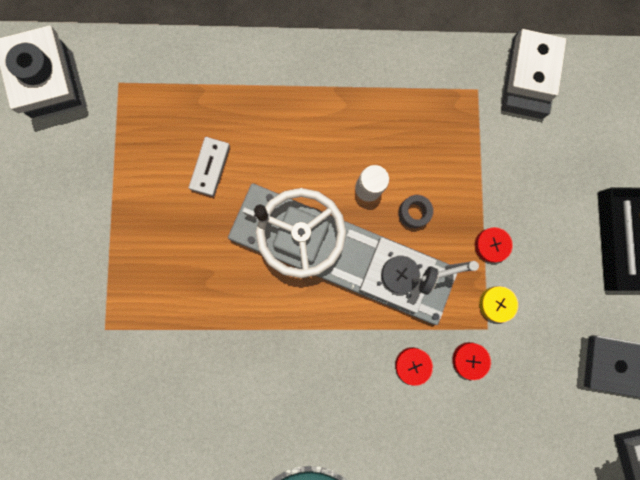

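View pics/wrist0.png

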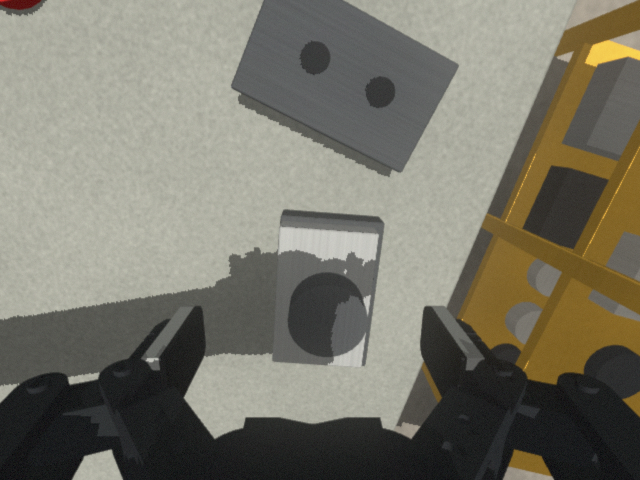

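The overview shows the feeder. In the top view the wheel hub is near (301,232), the handle near (262,213) and the dark die on the carriage near (402,274). The red and yellow discs are the look-alikes. I'll enlarge both views.

```bash
python3 - <<'E'
import cv2
a=cv2.imread("pics/top0.png")[170:300,220:380]; cv2.imwrite("pics/top0c.png",cv2.resize(a,None,fx=5,fy=4.6 if 0 else 5,interpolation=cv2.INTER_CUBIC)[:600])
a=cv2.imread("pics/scene0.png")[200:320,270:400]; cv2.imwrite("pics/scene0c.png",cv2.resize(a,None,fx=5,fy=5,interpolation=cv2.INTER_CUBIC))
E
```

```text
(no output)
```

View pics/top0c.png

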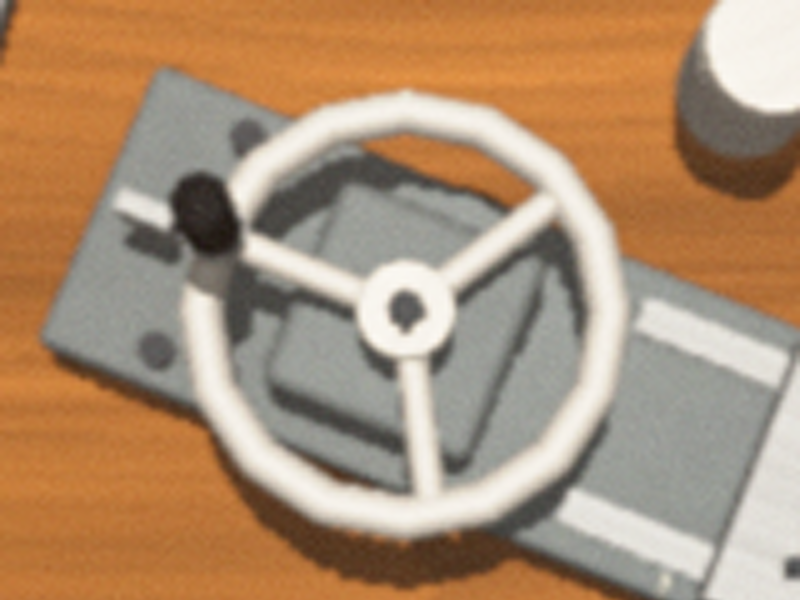

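View pics/scene0c.png

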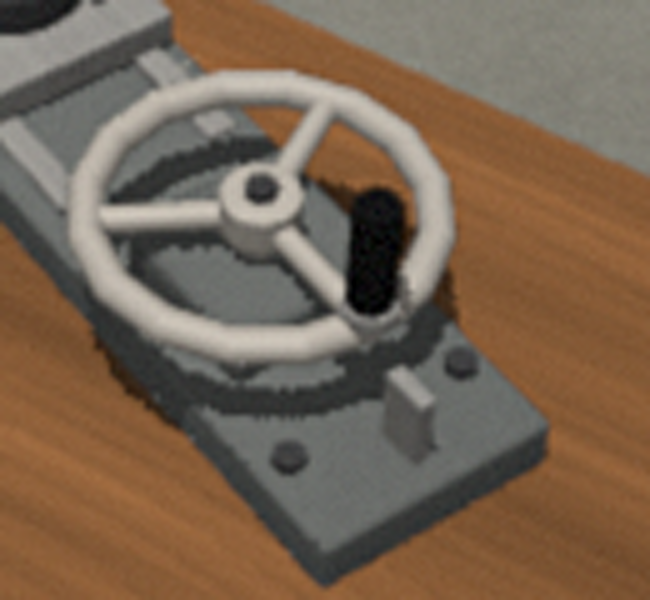

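```bash
cat > h.py <<'E'
import numpy as np
from plant import camera
from scipy.optimize import least_squares
def cams():
    return {n:camera(n) for n in ("scene","top")}
def ray(c,u,v):
    E=c["extrinsics"]; d=np.array([(u-c["cx"])/c["fx"],-(v-c["cy"])/c["fy"],-1.]); R=E[:3,:3]
    return -R.T@E[:3,3], R.T@d
def onz(c,u,v,z):
    o,d=ray(c,u,v); return o+d*(z-o[2])/d[2]
def proj(c,p):
    q=c["extrinsics"]@np.r_[p,1]; return c["cx"]+c["fx"]*q[0]/-q[2], c["cy"]-c["fy"]*q[1]/-q[2]
E
python3 - <<'E'
from h import *
C=cams(); r=lambda x:np.round(x,4)
t,s=C["top"],C["scene"]
print("hub",r(onz(t,301,232,.09)),r(onz(s,322.4,238,.09)))
print("handle",r(onz(t,260.8,211.5,.151)),r(onz(s,345.8,239.5,.151)))
print("index",r(onz(s,352,276.6,.068)),"outer end top",r(onz(t,244,210,.068)))
print("tin",r(onz(t,374.5,179,.085)),"collar",r(onz(t,416,210,.035)), "plate",r(onz(t,209,167,.02)))
print("feeder corners",[r(onz(t,*p,.03)) for p in((252,184),(229,238))])
E
```

```text
hub [0.5518 0.0182 0.09  ] [0.5526 0.0184 0.09  ]
handle [0.5786 0.086  0.151 ] [0.5804 0.087  0.151 ]
index [0.5921 0.1145 0.068 ] outer end top [0.595  0.1244 0.068 ]
tin [ 0.6525 -0.1177  0.085 ] collar [ 0.6034 -0.2072  0.035 ] plate [0.6889 0.2012 0.02  ]
feeder corners [array([0.6531, 0.1146, 0.03  ]), array([0.5464, 0.1568, 0.03  ])]
```

The hub is at about (0.552, 0.018) and the handle direction is about 67.6° from +x, which agrees with the blade. Clockwise is therefore decreasing angle. First I'll move toward the feeder, shut the fingers and yaw by +51.6° so a finger's flat back faces the push direction at the start and end.

```bash
python3 -m pendant '[[-2,-1,-2.5,0,-6,0,-1],[-5.5,-2,-6,0,-13,0,-1],[-9,-2,-10,0,-20,0,-1],[-12.5,-2,-14,0,-27,0,-1],[-16,-2,-18,0,-34,0,-1],[-19.5,-2,-22,0,-40,0,-1],[-23,-2,-26,0,-46,0,-1],[-26.6,-2,-29.6,0,-51.6,0,-1]]' 20; python3 - <<'E'
from plant import get_state
import numpy as np
from scipy.spatial.transform import Rotation as R
s=get_state(); M=R.from_euler('xyz',s['ee_rot']).as_matrix()
print(np.round(M,3).tolist(), np.round(s['joint_positions'],2)); p=np.array(s['position'])
a=np.radians(67.6+42); T=np.array([.552+.075*np.cos(a),.018+.075*np.sin(a),.25])
print(T,M.T@(T-p)*100)
E
```

```text
t: 1.05
position: [0.3448, -0.2811, 0.2515]
ee_rot: [-1.57, -0.001, -1.96]
ft_force: [1.5, -0.1, -0.4]
finger_gap: -0.0002
[[-0.38, 0.0, 0.925], [-0.925, -0.001, -0.38], [0.001, -1.0, 0.0]] [ 0.96  0.12 -0.37  2.04  0.05  0.99  0.17]
[0.52684113 0.08865431 0.25      ] [-41.11691632   0.12379663   2.79386428]
```

```bash
python3 -m pendant '[[-4,0,0.3,0,0,0,-1],[-9,0,0.6,0,0,0,-1],[-14,0,1,0,0,0,-1],[-19,0,1.3,0,0,0,-1],[-24,0,1.6,0,0,0,-1],[-29,0,2,0,0,0,-1],[-33,0,2.3,0,0,0,-1],[-36,0,2.5,0,0,0,-1]]' ; python3 - <<'E'
from plant import get_state
import numpy as np
from scipy.spatial.transform import Rotation as R
s=get_state(); M=R.from_euler('xyz',s['ee_rot']).as_matrix()
print(np.round(M,3).tolist(), np.round(s['joint_positions'],2)); p=np.array(s['position'])
a=np.radians(67.6+42); T=np.array([.552+.075*np.cos(a),.018+.075*np.sin(a),.25])
print(T,M.T@(T-p)*100)
E
```

```text
t: 1.85
position: [0.5064, 0.0429, 0.2515]
ee_rot: [-1.57, 0.001, -1.962]
ft_force: [-0.4, -0.7, 0.0]
finger_gap: 0.0001
[[-0.381, 0.001, 0.925], [-0.925, 0.001, -0.381], [-0.001, -1.0, 0.0]] [ 0.4   0.28 -0.64  1.89  0.19  1.03 -0.71]
[0.52684113 0.08865431 0.25      ] [-5.00565809  0.15186831  0.14789076]
```

```bash
python3 -m pendant '[[-2.5,0,0.1,0,0,0,-1],[-5,0,0.1,0,0,0,-1],[-5,3,0.1,0,0,0,-1],[-5,6,0.1,0,0,0,-1],[-5,9,0.1,0,0,0,-1],[-5,11.5,0.1,0,0,0,-1],[-5,13.7,0.1,0,0,0,-1],[-5,13.7,0.1,0,0,0,-1]]' ; python3 - <<'E'
from h import *
import cv2
C=cams()
cv2.imwrite("pics/s1.png",cv2.resize(C["scene"]["img"][180:330,250:450],None,fx=4,fy=4,interpolation=cv2.INTER_CUBIC))
cv2.imwrite("pics/t1.png",cv2.resize(C["top"]["img"][150:300,200:400],None,fx=4,fy=4,interpolation=cv2.INTER_CUBIC))
E
```

```text
t: 2.65
position: [0.5235, 0.0852, 0.1116]
ee_rot: [-1.576, -0.003, -1.964]
ft_force: [-0.5, -0.4, 0.2]
finger_gap: 0.0002
```

View pics/s1.png

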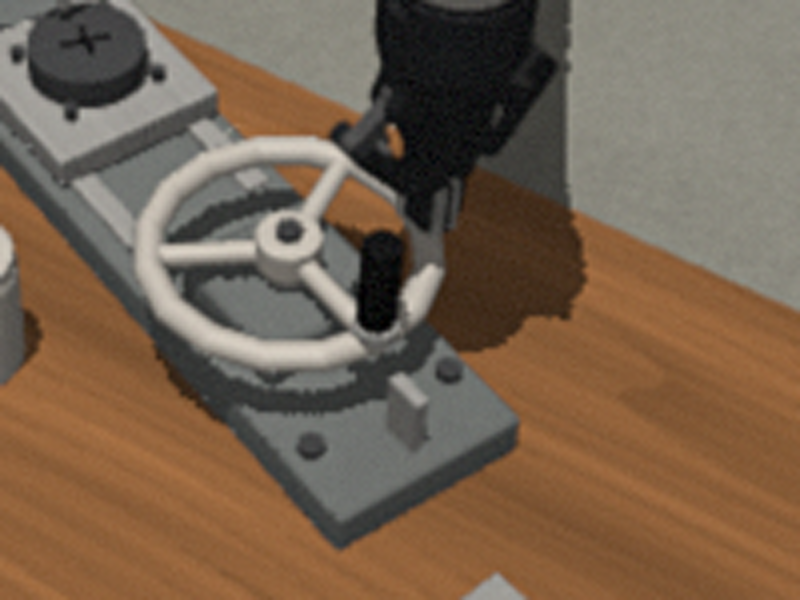

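View pics/t1.png

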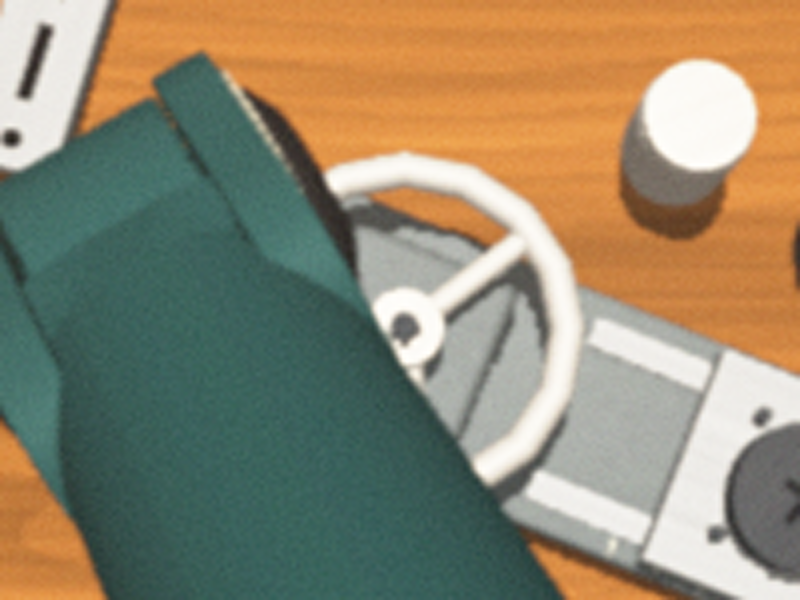

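The fingertips stand beside the handle on its counter-clockwise side, over the rim and clear of it. The die (85,45 in the scene crop) is on the carriage. Next I'll work out the circle rows. In tool axes, at clockwise angle φ from the index, x = −r·cosφ and z = r·sinφ relative to the hub.

```bash
cat > plan.py <<'E'
import sys,numpy as np
from plant import get_state
from scipy.spatial.transform import Rotation as R
s=get_state(); M=R.from_euler('xyz',s['ee_rot']).as_matrix(); p=np.array(s['position']); H=np.array([.552,.018,.112])
v=M.T@(p-H)*100; c=v[[0,2]]; f=np.degrees(np.arctan2(v[2],-v[0]))
print("t",round(s['t'],2),"phi",round(f,1),"r",round(np.hypot(*c),2),"z",round(p[2],4),"F",np.round(s['ft_force'],1))
end,rad=float(sys.argv[1]),float(sys.argv[2]); n=8
r0=np.hypot(*c)
for k in range(1,n+1):
    a=np.radians(f+(end-f)*k/n); r=r0+(rad-r0)*min(1,k/3)
    print([round(-r*np.cos(a)-v[0],1),round(-(0.112-p[2])*100,1),round(r*np.sin(a)-v[2],1)],end=" ")
E
python3 plan.py -10 7.5
```

```text
t 2.75 phi -43.6 r 7.28 z 0.1145 F [0.6 0.3 1. ]
[np.float64(-0.4), np.float64(0.3), np.float64(0.4)] [np.float64(-0.8), np.float64(0.3), np.float64(0.7)] [np.float64(-1.2), np.float64(0.3), np.float64(1.2)] [np.float64(-1.4), np.float64(0.3), np.float64(1.6)] [np.float64(-1.7), np.float64(0.3), np.float64(2.1)] [np.float64(-1.8), np.float64(0.3), np.float64(2.7)] [np.float64(-2.0), np.float64(0.3), np.float64(3.2)] [np.float64(-2.1), np.float64(0.3), np.float64(3.7)]
```

```bash
python3 -m pendant '[[-0.4,0,0.4,0,0,0,-1],[-0.8,0,0.7,0,0,0,-1],[-1.2,0,1.2,0,0,0,-1],[-1.4,0,1.6,0,0,0,-1],[-1.7,0,2.1,0,0,0,-1],[-1.8,0,2.7,0,0,0,-1],[-2.0,0,3.2,0,0,0,-1],[-2.1,0,3.7,0,0,0,-1]]'; python3 plan.py 30 7.5
```

```text
t: 3.55
position: [0.5676, 0.091, 0.1141]
ee_rot: [-1.572, -0.001, -1.964]
ft_force: [-3.7, 0.0, 2.6]
finger_gap: -0.0002
t 3.55 phi -10.4 r 7.47 z 0.1141 F [-3.7  0.   2.6]
[np.float64(-0.1), np.float64(0.2), np.float64(0.7)] [np.float64(-0.1), np.float64(0.2), np.float64(1.3)] [np.float64(-0.1), np.float64(0.2), np.float64(2.0)] [np.float64(-0.0), np.float64(0.2), np.float64(2.6)] [np.float64(0.1), np.float64(0.2), np.float64(3.3)] [np.float64(0.3), np.float64(0.2), np.float64(3.9)] [np.float64(0.5), np.float64(0.2), np.float64(4.5)] [np.float64(0.8), np.float64(0.2), np.float64(5.1)]
```

Contact: the force is about 4 N along the circle, as expected. I'll continue.

```bash
python3 -m pendant '[[-0.1,0,0.7,0,0,0,-1],[-0.1,0,1.3,0,0,0,-1],[-0.1,0,2.0,0,0,0,-1],[0,0,2.6,0,0,0,-1],[0.1,0,3.3,0,0,0,-1],[0.3,0,3.9,0,0,0,-1],[0.5,0,4.5,0,0,0,-1],[0.8,0,5.1,0,0,0,-1]]'; python3 plan.py 78 7.5;  python3 - <<'E'
from h import *
import cv2
C=cams()
a=np.hstack([cv2.resize(C["scene"]["img"][180:330,250:450],(400,300)),cv2.resize(C["top"]["img"][150:300,200:400],(400,300))])
cv2.imwrite("pics/st2.png",a)
E
```

```text
t: 4.35
position: [0.6127, 0.0642, 0.1143]
ee_rot: [-1.57, 0.001, -1.964]
ft_force: [-1.0, 2.5, -0.5]
finger_gap: 0.0004
t 4.35 phi 30.2 r 7.62 z 0.1143 F [-1.   2.5 -0.5]
[np.float64(0.5), np.float64(0.2), np.float64(0.6)] [np.float64(1.0), np.float64(0.2), np.float64(1.2)] [np.float64(1.6), np.float64(0.2), np.float64(1.7)] [np.float64(2.2), np.float64(0.2), np.float64(2.2)] [np.float64(2.8), np.float64(0.2), np.float64(2.7)] [np.float64(3.5), np.float64(0.2), np.float64(3.0)] [np.float64(4.3), np.float64(0.2), np.float64(3.3)] [np.float64(5.0), np.float64(0.2), np.float64(3.5)]
```

View pics/st2.png

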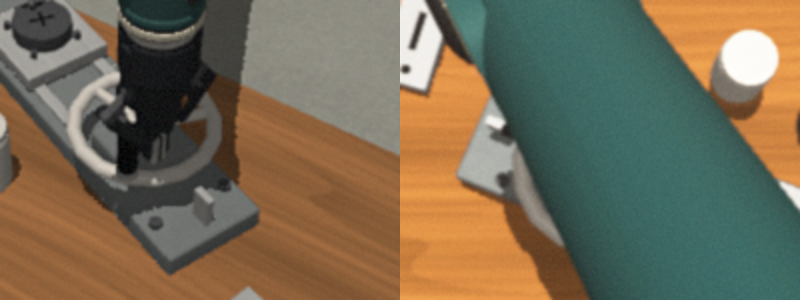

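The handle (128,150 in the left half) is moving ahead of the fingers. Continuing.

```bash
python3 -m pendant '[[0.5,0,0.6,0,0,0,-1],[1.0,0,1.2,0,0,0,-1],[1.6,0,1.7,0,0,0,-1],[2.2,0,2.2,0,0,0,-1],[2.8,0,2.7,0,0,0,-1],[3.5,0,3.0,0,0,0,-1],[4.3,0,3.3,0,0,0,-1],[5.0,0,3.5,0,0,0,-1]]'; python3 plan.py 125 7.5
```

```text
t: 5.25
position: [0.6254, 0.0035, 0.1143]
ee_rot: [-1.57, 0.0, -1.965]
ft_force: [0.9, 3.6, -0.4]
finger_gap: -0.0001
t 5.25 phi 78.6 r 7.48 z 0.1143 F [ 0.9  3.6 -0.4]
[np.float64(0.7), np.float64(0.2), np.float64(0.1)] [np.float64(1.5), np.float64(0.2), np.float64(0.2)] [np.float64(2.3), np.float64(0.2), np.float64(0.1)] [np.float64(3.0), np.float64(0.2), np.float64(0.0)] [np.float64(3.7), np.float64(0.2), np.float64(-0.2)] [np.float64(4.5), np.float64(0.2), np.float64(-0.5)] [np.float64(5.1), np.float64(0.2), np.float64(-0.8)] [np.float64(5.8), np.float64(0.2), np.float64(-1.2)]
```

```bash
python3 -m pendant '[[0.7,0,0.1,0,0,0,-1],[1.5,0,0.2,0,0,0,-1],[2.3,0,0.1,0,0,0,-1],[3.0,0,0,0,0,0,-1],[3.7,0,-0.2,0,0,0,-1],[4.5,0,-0.5,0,0,0,-1],[5.1,0,-0.8,0,0,0,-1],[5.8,0,-1.2,0,0,0,-1]]'; python3 plan.py 172 7.5
```

```text
t: 6.05
position: [0.5918, -0.0451, 0.1145]
ee_rot: [-1.57, 0.0, -1.965]
ft_force: [3.0, 5.9, -1.1]
finger_gap: 0.0001
t 6.05 phi 125.2 r 7.46 z 0.1145 F [ 3.   5.9 -1.1]
[np.float64(0.6), np.float64(0.2), np.float64(-0.5)] [np.float64(1.2), np.float64(0.2), np.float64(-1.0)] [np.float64(1.7), np.float64(0.2), np.float64(-1.6)] [np.float64(2.1), np.float64(0.2), np.float64(-2.2)] [np.float64(2.5), np.float64(0.2), np.float64(-2.9)] [np.float64(2.8), np.float64(0.2), np.float64(-3.6)] [np.float64(3.0), np.float64(0.2), np.float64(-4.3)] [np.float64(3.1), np.float64(0.2), np.float64(-5.1)]
```

```bash
python3 -m pendant '[[0.6,0,-0.5,0,0,0,-1],[1.2,0,-1.0,0,0,0,-1],[1.7,0,-1.6,0,0,0,-1],[2.1,0,-2.2,0,0,0,-1],[2.5,0,-2.9,0,0,0,-1],[2.8,0,-3.6,0,0,0,-1],[3.0,0,-4.3,0,0,0,-1],[3.1,0,-5.1,0,0,0,-1]]'; python3 plan.py 219 7.5;  python3 - <<'E'
from h import *
import cv2
C=cams()
a=np.hstack([cv2.resize(C["scene"]["img"][180:330,250:450],(400,300)),cv2.resize(C["top"]["img"][150:300,200:400],(400,300))])
cv2.imwrite("pics/st3.png",a)
E
```

```text
t: 6.85
position: [0.5323, -0.054, 0.1143]
ee_rot: [-1.57, -0.0, -1.965]
ft_force: [3.5, -1.3, -0.8]
finger_gap: 0.0
t 6.85 phi 172.7 r 7.46 z 0.1143 F [ 3.5 -1.3 -0.8]
[np.float64(0.1), np.float64(0.2), np.float64(-0.8)] [np.float64(0.1), np.float64(0.2), np.float64(-1.5)] [np.float64(-0.0), np.float64(0.2), np.float64(-2.3)] [np.float64(-0.2), np.float64(0.2), np.float64(-3.0)] [np.float64(-0.4), np.float64(0.2), np.float64(-3.7)] [np.float64(-0.7), np.float64(0.2), np.float64(-4.4)] [np.float64(-1.1), np.float64(0.2), np.float64(-5.1)] [np.float64(-1.6), np.float64(0.2), np.float64(-5.7)]
```

View pics/st3.png

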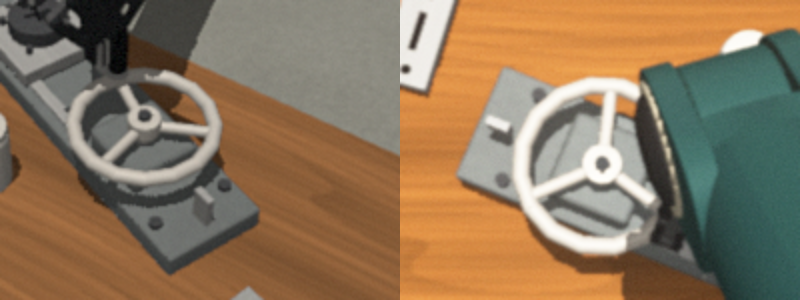

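The handle (667,235 in the right half) is past the half turn and the fingers are behind it. Continuing.

```bash
python3 -m pendant '[[0.1,0,-0.8,0,0,0,-1],[0.1,0,-1.5,0,0,0,-1],[0,0,-2.3,0,0,0,-1],[-0.2,0,-3.0,0,0,0,-1],[-0.4,0,-3.7,0,0,0,-1],[-0.7,0,-4.4,0,0,0,-1],[-1.1,0,-5.1,0,0,0,-1],[-1.6,0,-5.7,0,0,0,-1]]'; python3 plan.py 266 7.5
```

```text
t: 7.75
position: [0.4853, -0.0169, 0.1142]
ee_rot: [-1.572, -0.001, -1.965]
ft_force: [1.8, -2.1, -1.7]
finger_gap: -0.0001
t 7.75 phi -140.1 r 7.53 z 0.1142 F [ 1.8 -2.1 -1.7]
[np.float64(-5.9), np.float64(0.2), np.float64(-2.7)] [np.float64(-11.6), np.float64(0.2), np.float64(0.1)] [np.float64(-13.1), np.float64(0.2), np.float64(6.4)] [np.float64(-9.2), np.float64(0.2), np.float64(11.5)] [np.float64(-2.8), np.float64(0.2), np.float64(11.7)] [np.float64(1.4), np.float64(0.2), np.float64(6.8)] [np.float64(0.3), np.float64(0.2), np.float64(0.5)] [np.float64(-5.3), np.float64(0.2), np.float64(-2.7)]
```

The angle wrapped, so I'll re-plan with −94.

```bash
python3 plan.py -94 7.5
```

```text
t 7.75 phi -140.1 r 7.53 z 0.1142 F [ 1.8 -2.1 -1.7]
[np.float64(-0.5), np.float64(0.2), np.float64(-0.5)] [np.float64(-1.1), np.float64(0.2), np.float64(-1.0)] [np.float64(-1.7), np.float64(0.2), np.float64(-1.5)] [np.float64(-2.4), np.float64(0.2), np.float64(-1.9)] [np.float64(-3.1), np.float64(0.2), np.float64(-2.2)] [np.float64(-3.8), np.float64(0.2), np.float64(-2.4)] [np.float64(-4.5), np.float64(0.2), np.float64(-2.6)] [np.float64(-5.3), np.float64(0.2), np.float64(-2.7)]
```

```bash
python3 -m pendant '[[-0.5,0,-0.5,0,0,0,-1],[-1.1,0,-1.0,0,0,0,-1],[-1.7,0,-1.5,0,0,0,-1],[-2.4,0,-1.9,0,0,0,-1],[-3.1,0,-2.2,0,0,0,-1],[-3.8,0,-2.4,0,0,0,-1],[-4.5,0,-2.6,0,0,0,-1],[-5.3,0,-2.7,0,0,0,-1]]'; python3 plan.py -58 7.5;  python3 - <<'E'
from h import *
import cv2
C=cams()
a=np.hstack([cv2.resize(C["scene"]["img"][180:330,250:450],(400,300)),cv2.resize(C["top"]["img"][150:300,200:400],(400,300))])
cv2.imwrite("pics/st4.png",a)
E
```

```text
t: 8.55
position: [0.4815, 0.0427, 0.1142]
ee_rot: [-1.571, -0.001, -1.964]
ft_force: [-1.0, -4.2, 0.2]
finger_gap: -0.0004
t 8.55 phi -93.2 r 7.47 z 0.1142 F [-1.  -4.2  0.2]
[np.float64(-0.6), np.float64(0.2), np.float64(-0.0)] [np.float64(-1.1), np.float64(0.2), np.float64(0.0)] [np.float64(-1.7), np.float64(0.2), np.float64(0.1)] [np.float64(-2.3), np.float64(0.2), np.float64(0.2)] [np.float64(-2.8), np.float64(0.2), np.float64(0.4)] [np.float64(-3.4), np.float64(0.2), np.float64(0.6)] [np.float64(-3.9), np.float64(0.2), np.float64(0.8)] [np.float64(-4.4), np.float64(0.2), np.float64(1.1)]
```

View pics/st4.png

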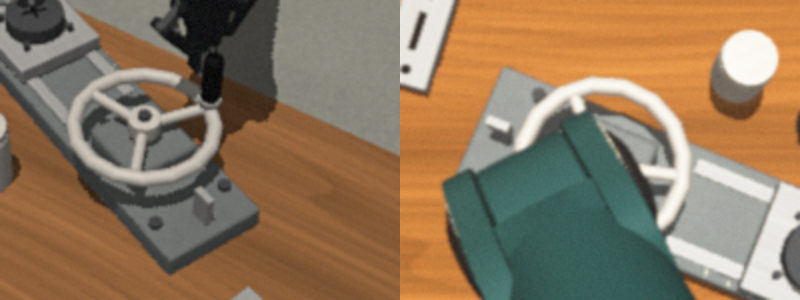

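The handle (212,75 in the left half) leads the fingers, roughly 70–75° short of the index. I'll go on to φ = −58° and then measure precisely.

```bash
python3 -m pendant '[[-0.6,0,0,0,0,0,-1],[-1.1,0,0,0,0,0,-1],[-1.7,0,0.1,0,0,0,-1],[-2.3,0,0.2,0,0,0,-1],[-2.8,0,0.4,0,0,0,-1],[-3.4,0,0.6,0,0,0,-1],[-3.9,0,0.8,0,0,0,-1],[-4.4,0,1.1,0,0,0,-1]]'; python3 plan.py -35 7.5;  python3 - <<'E'
from h import *
import cv2
C=cams()
cv2.imwrite("pics/s5.png",cv2.resize(C["scene"]["img"][200:320,270:400],None,fx=5,fy=5,interpolation=cv2.INTER_CUBIC))
E
```

```text
t: 9.45
position: [0.5087, 0.0791, 0.1141]
ee_rot: [-1.571, -0.001, -1.964]
ft_force: [-1.2, -4.2, 1.5]
finger_gap: 0.0003
t 9.45 phi -57.9 r 7.49 z 0.1141 F [-1.2 -4.2  1.5]
[np.float64(-0.3), np.float64(0.2), np.float64(0.2)] [np.float64(-0.6), np.float64(0.2), np.float64(0.4)] [np.float64(-0.9), np.float64(0.2), np.float64(0.7)] [np.float64(-1.2), np.float64(0.2), np.float64(0.9)] [np.float64(-1.5), np.float64(0.2), np.float64(1.2)] [np.float64(-1.7), np.float64(0.2), np.float64(1.4)] [np.float64(-1.9), np.float64(0.2), np.float64(1.7)] [np.float64(-2.2), np.float64(0.2), np.float64(2.0)]
```

View pics/s5.png

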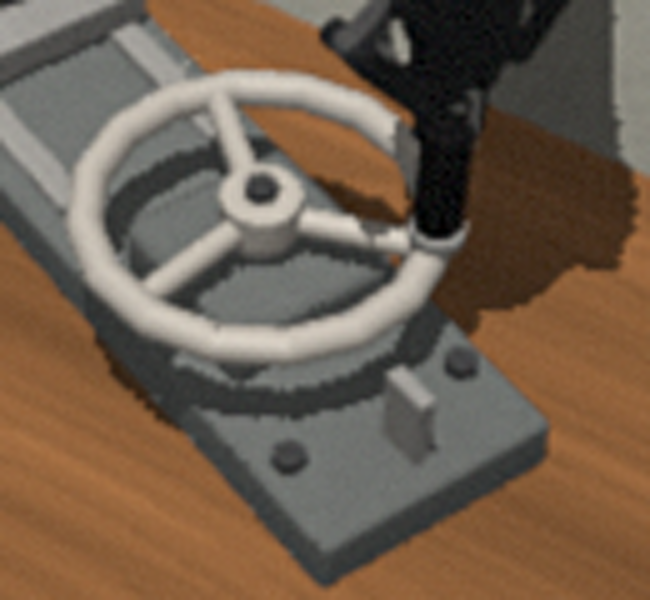

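```bash
cat > ang.py <<'E'
import sys
from h import *
c=camera("scene"); H=np.array([.5525,.0183])
def foot(u,v,z=.092):
    p=onz(c,270+u/5,200+v/5,z)[:2]-H; return np.degrees(np.arctan2(p[1],p[0])),np.hypot(*p)
print("start foot",foot(372,308)); print("now",foot(float(sys.argv[1]),float(sys.argv[2])))
for d in range(-40,11,10):
    a=np.radians(67.6-d); u,v=proj(c,[H[0]+.075*np.cos(a),H[1]+.075*np.sin(a),.092]); print(d,round((u-270)*5),round((v-200)*5))
E
python3 ang.py 440 230
```

```text
start foot (np.float64(65.93566994983443), np.float64(0.07924946229643055))
now (np.float64(105.06862241049537), np.float64(0.07680353091922178))
-40 438 223
-30 428 245
-20 414 266
-10 394 284
0 370 299
10 343 311
```

The handle stands about 37° short of the index and leads the fingers by about 20°. I'll stop at φ = −28° and measure again.

```bash
python3 plan.py -28 7.5
```

```text
t 9.6 phi -57.1 r 7.48 z 0.1143 F [ 0.4 -0.7 -1.2]
[np.float64(-0.4), np.float64(0.2), np.float64(0.3)] [np.float64(-0.8), np.float64(0.2), np.float64(0.6)] [np.float64(-1.1), np.float64(0.2), np.float64(0.9)] [np.float64(-1.5), np.float64(0.2), np.float64(1.2)] [np.float64(-1.8), np.float64(0.2), np.float64(1.6)] [np.float64(-2.1), np.float64(0.2), np.float64(2.0)] [np.float64(-2.3), np.float64(0.2), np.float64(2.4)] [np.float64(-2.6), np.float64(0.2), np.float64(2.8)]
```

```bash
python3 -m pendant '[[-0.4,0,0.3,0,0,0,-1],[-0.8,0,0.6,0,0,0,-1],[-1.1,0,0.9,0,0,0,-1],[-1.5,0,1.2,0,0,0,-1],[-1.8,0,1.6,0,0,0,-1],[-2.1,0,2.0,0,0,0,-1],[-2.3,0,2.4,0,0,0,-1],[-2.5,0,2.7,0,0,0,-1]]'; python3 - <<'E'
from h import *
import cv2
C=cams()
cv2.imwrite("pics/s6.png",cv2.resize(C["scene"]["img"][200:320,270:400],None,fx=5,fy=5,interpolation=cv2.INTER_CUBIC))
E
python3 plan.py -20 7.5
```

```text
t: 10.4
position: [0.5436, 0.0919, 0.1142]
ee_rot: [-1.571, 0.0, -1.964]
ft_force: [-2.8, -0.6, -0.3]
finger_gap: 0.0001
t 10.5 phi -28.7 r 7.44 z 0.1142 F [-0.4  0.4 -0.3]
[np.float64(-0.1), np.float64(0.2), np.float64(0.1)] [np.float64(-0.2), np.float64(0.2), np.float64(0.2)] [np.float64(-0.2), np.float64(0.2), np.float64(0.4)] [np.float64(-0.3), np.float64(0.2), np.float64(0.5)] [np.float64(-0.4), np.float64(0.2), np.float64(0.6)] [np.float64(-0.4), np.float64(0.2), np.float64(0.7)] [np.float64(-0.5), np.float64(0.2), np.float64(0.9)] [np.float64(-0.5), np.float64(0.2), np.float64(1.0)]
```

View pics/s6.png

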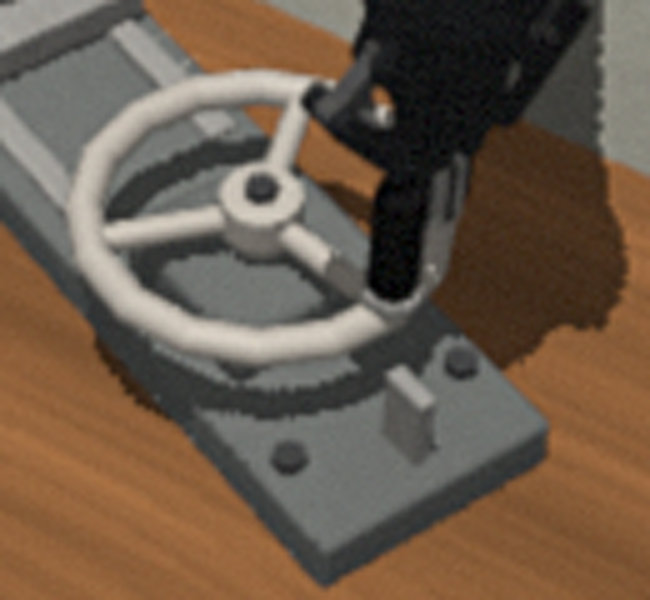

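The handle foot is at about (392,294), compared with (372,308) at the start, so about 9° remain. A slow final push follows.

```bash
python3 -m pendant '[[-0.1,0,0.2,0,0,0,-1],[-0.2,0,0.3,0,0,0,-1],[-0.2,0,0.4,0,0,0,-1],[-0.3,0,0.6,0,0,0,-1],[-0.4,0,0.7,0,0,0,-1],[-0.4,0,0.8,0,0,0,-1],[-0.5,0,0.9,0,0,0,-1],[-0.5,0,0.9,0,0,0,-1]]'; python3 - <<'E'
from h import *
import cv2
C=cams()
cv2.imwrite("pics/s7.png",cv2.resize(C["scene"]["img"][200:320,270:400],None,fx=5,fy=5,interpolation=cv2.INTER_CUBIC))
E
python3 plan.py -20 7.5
```

```text
t: 11.3
position: [0.5537, 0.0927, 0.1143]
ee_rot: [-1.571, 0.0, -1.964]
ft_force: [-2.9, -0.3, -0.7]
finger_gap: 0.0005
t 11.4 phi -21.2 r 7.47 z 0.1143 F [-1.2  0.3 -1. ]
[np.float64(-0.0), np.float64(0.2), np.float64(0.0)] [np.float64(-0.0), np.float64(0.2), np.float64(0.0)] [np.float64(-0.0), np.float64(0.2), np.float64(0.0)] [np.float64(-0.1), np.float64(0.2), np.float64(0.1)] [np.float64(-0.1), np.float64(0.2), np.float64(0.1)] [np.float64(-0.1), np.float64(0.2), np.float64(0.1)] [np.float64(-0.1), np.float64(0.2), np.float64(0.1)] [np.float64(-0.1), np.float64(0.2), np.float64(0.1)]
```

View pics/s7.png

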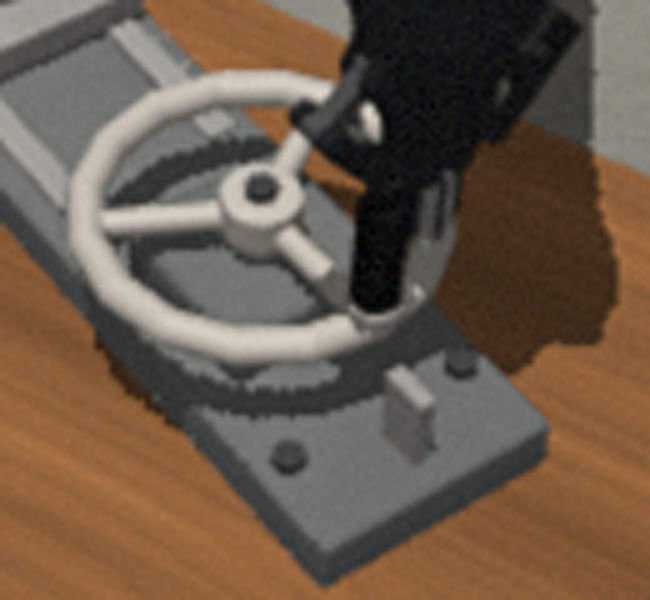

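The left spoke end is at (105,219), against (105,217) at the start, so the handle is within about 2° of its start. I'll back off along the tangent, lift, and compare with the first picture.

```bash
python3 -m pendant '[[0,0,-0.7,0,0,0,-1],[0,0,-1.5,0,0,0,-1],[0,0,-2.5,0,0,0,-1],[0,-3,-2.5,0,0,0,-1],[0,-7,-2.5,0,0,0,-1],[0,-11,-2.5,0,0,0,-1],[0,-14,-2.5,0,0,0,-1],[0,-16,-2.5,0,0,0,-1]]'
python3 -m pendant '[[4,0,-0.5,0,0,0,-1],[8,0,-1,0,0,0,-1],[12,0,-1.5,0,0,0,-1],[16,0,-2,0,0,0,-1],[20,0,-2.5,0,0,0,-1],[24,0,-2.5,0,0,0,-1],[27,0,-2.5,0,0,0,-1],[30,0,-2.5,0,0,0,-1]]'
python3 -m pendant '[[3,0,0,0,0,0,-1],[5,0,0,0,0,0,-1],[5,0,0,0,0,0,-1],[5,0,0,0,0,0,-1]]'
python3 - <<'E'
from h import *
import cv2
C=cams()
f=lambda i:cv2.resize(i[200:320,270:400],(400,369),interpolation=cv2.INTER_CUBIC)
cv2.imwrite("pics/s8.png",np.hstack([f(cv2.imread("pics/scene0.png")),f(C["scene"]["img"])]))
cv2.imwrite("pics/s8raw.png",C["scene"]["img"])
cv2.imwrite("pics/t8.png",C["top"]["img"])
E
```

```text
t: 12.2
position: [0.5305, 0.103, 0.277]
ee_rot: [-1.567, 0.001, -1.964]
ft_force: [-0.5, 1.0, 0.1]
finger_gap: -0.0003
t: 13.0
position: [0.3911, -0.1661, 0.2745]
ee_rot: [-1.57, -0.001, -1.965]
ft_force: [0.9, 0.2, 0.4]
finger_gap: 0.0001
t: 13.4
position: [0.373, -0.2107, 0.2743]
ee_rot: [-1.571, -0.0, -1.964]
ft_force: [0.2, 0.2, -0.4]
finger_gap: 0.0003
```

View pics/s8.png

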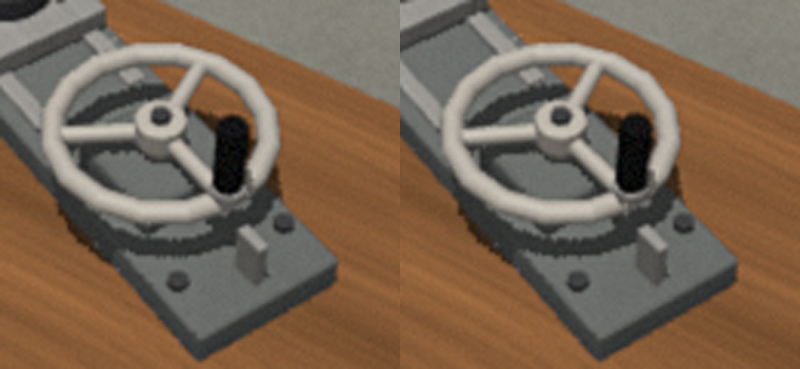

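View pics/t8.png

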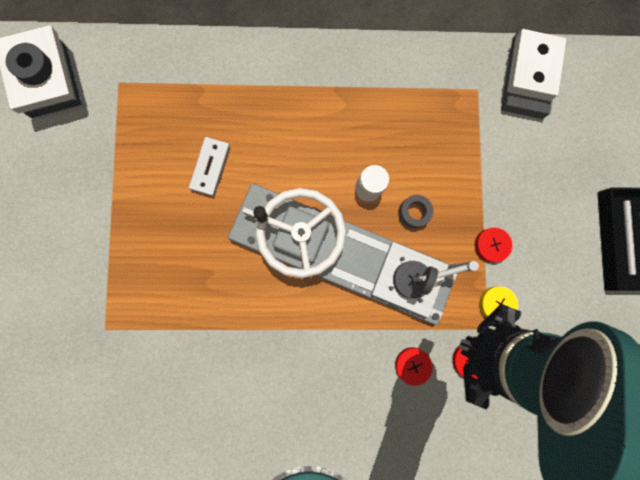

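```bash
python3 - <<'E'
from h import *
import cv2
C=cams()
for n,a,b,w,z in (("scene","scene0","s8raw",(330,360,230,268),.12),("top","top0","t8",(250,272,200,225),.125)):
    P=[]
    for f in(a,b):
        g=cv2.imread(f"pics/{f}.png",0)[w[2]:w[3],w[0]:w[1]]; m=g<45; v,u=np.nonzero(m); P.append((w[0]+u.mean(),w[2]+v.mean())); print(n,m.sum(),np.round(P[-1],2))
    q=[onz(C[n],*p,z)[:2]-[.5525,.0183] for p in P]; an=[np.degrees(np.arctan2(x[1],x[0])) for x in q]; print(np.round(an,2),"left to turn",round(an[1]-an[0],2))
t=C["top"]
d=[onz(t,402,273.5,.076),onz(t,413.5,279,.076)]; print("die moved",np.linalg.norm(d[1]-d[0]))
a=cv2.imread("pics/top0.png");b=cv2.imread("pics/t8.png")
f=lambda i:cv2.resize(i[230:330,360:490],(400,308),interpolation=cv2.INTER_CUBIC)
cv2.imwrite("pics/die.png",np.hstack([f(a),f(b)]))
df=cv2.absdiff(a,b).max(2); print("plate",df[130:200,185:235].max(),"tin/collar",df[160:235,350:440].max())
E
```

```text
scene 269 [344.78 249.59]
scene 276 [345.57 249.29]
[68.62 70.02] left to turn 1.41
top 94 [260.72 213.88]
top 64 [260.73 216.31]
[69.45 72.55] left to turn 3.1
die moved 0.02332983215715907
plate 21 tin/collar 24
```

View pics/die.png

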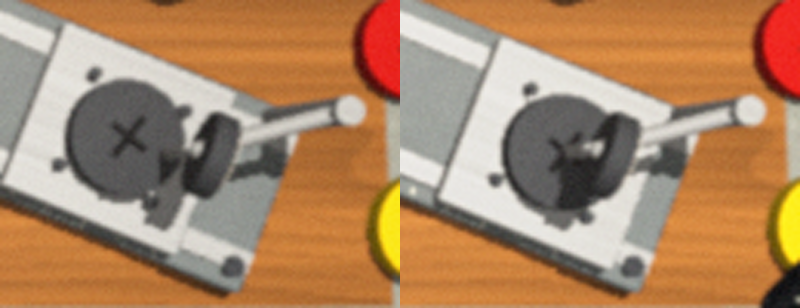

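The handle is 1.5 to 3° short of a full turn (tolerance 8.6°). The die has moved about 23 mm and still sits between its pins under the gauge. The bystanders are unchanged and the arm is clear, so I'm handing in.

```bash
python3 - <<'E'
from plant import robot
robot.hand_in()
E
```

```text
the job is handed in; nothing more can be done
```

I pushed the hand wheel through one clockwise turn with the shut fingertips. The forces I read between moves stayed below about 7 N. I then backed off, lifted the arm clear and handed the job in at about 13.5 s of the 51 s allowed; no verdict is reported.

- **Handle:** it stops slightly short of one full turn. The scene camera puts it 1.4° short and the top camera 3.1° short. The tolerance is 8.6°. The top camera's figure is less sure, because it saw only a small, differently lit patch of the handle.
- **Die and carriage:** the die moved about 23 mm, read from a rough pixel position. It still sits between its four pins, under the gauge.
- **Bystanders:** the plate, collar and tin look the same in the before and after pictures.

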